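Hold a display stem down in its stand for clamping

TASK

Take the display stem with the light wooden head and brass rod out of the rack, pass its rod down through the collar of the grey stand, and press it upright onto the red sprung pad below with a steady push of about 10 N, which is the pad about half way down its travel, without ever bottoming the pad. Keep it gripped and finish while still holding it pressed like that, so that a colleague can tighten the collar's thumbscrew. Leave the other stems and everything else on the bench alone.

Things in the scene. Friction and masses are not known exactly. Their poses are not given: they have to be found in the camera images.
- stem: Stem to use: brass rod 12 mm in diameter, 100 mm long (lowest 4 mm tapers to 7 mm), under a light wooden head 28 x 28 mm square, 40 mm tall, with four thin prongs 10 mm high on top. About 0.12 kg. Origin at the rod's tip, z up along the rod (head z = 100 to 140 mm), x, y square to the head's sides. Starts hanging upright in a rack hole, head resting on the rack's top.
- stem_tip (a point): Centre of the lower end of the stem's rod, at the stem's origin.
- rack: Fixed dark wooden stem rack, 70 mm (x) by 250 mm (y), 122 mm tall, open between its end boards. Its 12 mm thick top board has three 18 mm holes in a row along its y axis, at y = -85, 0 and +85 mm. Origin at the centre of its underside on the bench, z up. Which hole holds which stem changes.
- stand: Fixed display stand: grey base plate 110 (x) x 150 (y) x 10 mm; a 16 mm steel post at y = +55 mm, 136 mm tall, carries a dark steel collar over the middle; a brass thumbscrew sticks out of the collar to y = -46 mm. Nothing is higher than 136 mm. Origin under the base's centre, on the bench, straight below the collar's hole; z up.
- collar (a point): Centre of the upper mouth of the collar's vertical hole, 131 mm above the bench. The collar is a 44 x 44 mm block 16 mm thick; the hole goes right through, 16 mm in diameter, chamfered 2 mm.
- pad_top (a point): Centre of the upper face of the red round pad (28 mm in diameter, 6 mm thick) on a sprung plunger straight below the collar's hole; moves down with it. 75 mm above the bench when free, so 56 mm below the collar's upper mouth.
- pad (a joint): How far the pad is pressed down, m: 0 free (up), 0.020 bottomed. The spring pushes back with about 2 N at the start of the travel, rising 0.8 N per mm: about 6 N at 5 mm, 10 N at 10 mm, 14 N at 15 mm. The pad springs back by itself.
- stem_black: A display stem left in the rack, same shape and size as stem but with a black plastic head and a grey steel rod. Origin at the tip of its rod. Not to be moved.
- stem_blue: A display stem left in the rack, same shape and size as stem but with a blue plastic head and a grey steel rod. Origin at the tip of its rod. Not to be moved.
- hammerstone: Loose rounded sand-coloured stone, 64 mm wide, 45 mm tall. Origin under its centre. Bystander.
- flint_core: Loose dark grey-brown flint lump, 80 mm wide, 50 mm tall. Origin under its centre. Bystander.
- screwdriver: Loose screwdriver lying on the bench. Origin near its middle. Bystander.
- brush: Loose hand brush lying on the bench. Origin near its middle. Bystander.
- jar: Loose closed jar, 60 mm wide, 80 mm tall. Origin under its centre. Bystander.
Things that resemble listed ones, but are neither listed nor needed, are in the scene too. What is shaped like the stem but turquoise is not meant. What is shaped like the stand but green is not meant.

How it is judged:
By the outcome, as a careful person would: the job done as asked, in the order asked, and still so for the second after the job is handed in, while the arm keeps its last pose, push and grip.
It also fails if it takes over 58 s, if anything falls off the work surface, if the arm or the gripper's body presses on something with over 40 N, if the wrist force passes 120 N, or if a joint passes its speed limit or range.

ROBOT

A 6-joint arm with a two-finger parallel gripper is mounted at the origin on the work surface. World frame = base frame: x ahead of the robot, y to its left, z up, the work surface at z = 0. Lengths are in m, angles in rad, forces in N, time in s.
With the tool pointing down it reaches from about 0.35 to 0.975 m from the base axis. Payload 4.9 kg.
Tool frame: the origin (TCP) lies on the front face of the gripper's body, between the roots of the fingers; the fingertips stand ctrl.tip_extent ahead of it and the grasp point (between the pads) lies 54 mm ahead of it (ctrl.tip_extent is the distance from the TCP to the fingertips, in m); z points along the fingers, y is the line along which they close (so a half turn about z gives the same grasp; the last joint's range is limited). The gripper opens to 85 mm and grips with 20 to 120 N. Pads are 22 mm wide; open, the fingers measure 114 mm over their backs; the gripper's body (76 mm by 85 mm) begins 54 mm behind the grasp point. The pads swing forward as they close: fully open they stand 13 mm farther back than shut.
Start: joints at [-0.119, 0.053, 1.613, -0, 1.476, -0.119], TCP at [0.625, 0, 0.304] pointing down, gripper open.
Joint ranges: [-3.01, 3.01], [-1.01, 2.22], [0.06, 2.58], [-1.02, 4.17], [0.09, 2.62], [-3.14, 3.14]. Speed limits (rad/s): [2.57, 2.57, 3.14, 3.14, 3.14, 3.14].

INTERFACE

Orientations are given as a rotation vector (axis times angle).
In Python, from station import ctrl gives the robot as it stands.
- The arm moves only by the tool apply_moves, never from a script. Its argument "rows" is one flat list of numbers, 6 for each row, row after row: the shift along the tool's x, y, z normalised to -1 to 1, where 1 is 0.6 m, then the turn, a rotation vector about the tool's x, y, z normalised to -1 to 1, where 1 is 90 degrees. A call has 1 to 20 rows; each row is the pose to reach, as a shift and turn from the pose commanded when the call began, along the tool's axes at that moment; what a row does not reach only later rows make up. A row lasts 1/10 s, in which the tool goes at most 50 mm and 8.59 degrees, less where a joint would pass 70% of its speed; a pose out of reach is approached as far as the arm can. A call with a number of a shift or a turn outside -1 to 1 is refused whole. A call with a gripper value outside its range is refused whole. "grip" is the opening, from 0 (shut) to 1 (fully open), set as the call begins (left out, the last holds). The fingers move at their own pace and stop on an object; "grip_force" is the grip in N (left out, the last holds). Time passes only in rows, so rows that repeat a pose let the fingers close. It gives the time, the measured TCP pose, the force, the opening and the grip force at its end, in the units of the state.
- ctrl.get_obs(): the state, without advancing time (a new reading comes with each control period).
- ctrl.get_image(name): name is "scene" or "side" or "wrist"; returns (picture, depth): 400x640x3 uint8, blue, green, red; 400x640 float32, m along the optical axis (not along the pixel's ray), 0 where there is no reading.
- ctrl.camera_model(name): a dict with "mtx" (3x3 intrinsics, pixels), "k1" (the pictures are not rectified: a ray, as slopes to the right and down, at radius r is drawn at 1 + k1 r^2 times it, then the intrinsics apply), "R" (3x3) and "t" (3): a world point X has camera coordinates R X + t; the wrist camera has in their place "tool_from_camera" (4x4, takes a point from camera to tool coordinates, whose origin is the TCP and whose axes are the flange's). Camera axes: x right, y down, z forward; pixel columns grow to the right and rows downward; lengths in m; the calibration is good to about 2 mm. A picture is of the moment at which its call begins: read the wrist's pose just before it. camera_model takes no time and is no camera call.
- ctrl.finish_job(): hands the job in; it is judged then, once.
The state is a dict: "t": time; "q": joint angles; "dq": joint speeds; "effort": joint torques, N m; "tool_pos": TCP position; "tool_rot": TCP orientation; "contact_force": force on the tool from outside, world axes, zero at the start; "wrist_torque": the same for the moment, N m; "opening": finger opening in m; "grip_force": force on a finger pad.
Only numpy, scipy, OpenCV 4.12 (cv2) and the standard library are available. Lean on these libraries where they do the work, as an engineer would, in place of code of your own. Each camera call takes 0.05 s, during which the arm holds its last target. There are 200 camera calls.

## Working session

There is one attempt and no reset: what is moved stays moved. The work goes in short steps, Python scripts to look and compute and a tool call to move; the robot and the scene stay as the last step left them, time stands still between calls to the robot, and variables do not carry over. Pictures are saved under pics/ and viewed, at most 10 in all, crops included, and the job is handed in when it is done.

Besides the shell and the picture viewer there is one more tool, called after "Emit:" as name(argument=value, ...) on one line, values as JSON. apply_moves: Moves the arm, as the interface text tells. Its arguments: {"type":"object","properties":{"rows":{"type":"array","items":{"type":"number"}},"grip":{"type":"number"},"grip_force":{"type":"number"}},"required":["rows"]}

```bash
mkdir -p pics
cat > h.py <<'E'
import numpy as np, cv2
from scipy.spatial.transform import Rotation as Ro
from station import ctrl
def cam(n):
    o=ctrl.get_obs(); im,d=ctrl.get_image(n); m=ctrl.camera_model(n)
    if 'R' in m: T=np.eye(4); R=np.array(m['R']); T[:3,:3]=R.T; T[:3,3]=-R.T@np.array(m['t'])
    else:
        W=np.eye(4); W[:3,:3]=Ro.from_rotvec(o['tool_rot']).as_matrix(); W[:3,3]=o['tool_pos']; T=W@np.array(m['tool_from_camera'])
    return im,d,m,T
def xyz(d,m,T):
    K=np.array(m['mtx']); h,w=d.shape; v,u=np.mgrid[:h,:w].astype(float)
    p=cv2.undistortPoints(np.stack([u.ravel(),v.ravel()],1)[:,None],K,np.array([m['k1'],0,0,0.]))[:,0]
    P=np.c_[p,np.ones(len(p))]*d.ravel()[:,None]
    return (P@T[:3,:3].T+T[:3,3]).reshape(h,w,3)
E
python3 - <<'E'
from h import *
for n in('scene','side'):
    im,d,m,T=cam(n); np.savez(''+n,im=im,d=d,X=xyz(d,m,T)); cv2.imwrite(f'pics/{n}0.png',im); print(n,T[:3,3],m['k1'])
o=ctrl.get_obs();print(o['tool_rot'],ctrl.tip_extent,o['contact_force'])
E
```

```text
scene [ 1.64015159 -0.20331013  0.8422633 ] 0.006079225038796707
side [ 0.37468777 -0.85764799  0.94801006] -0.019932310186582487
[-2.22038332e+00 -2.22042692e+00  1.85563563e-03] 0.0726 [-0.13902272 -0.1171199  -1.02443745]
```

View pics/scene0.png

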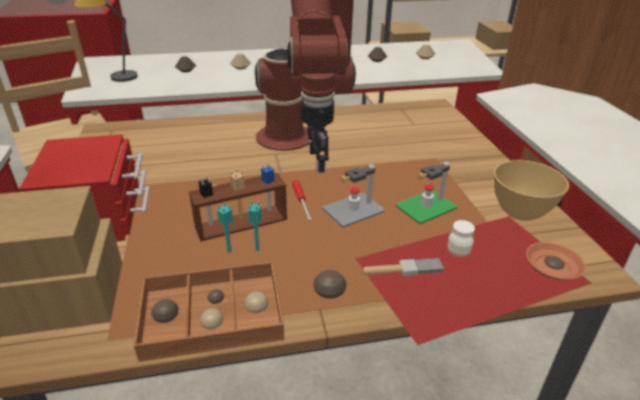

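View pics/side0.png

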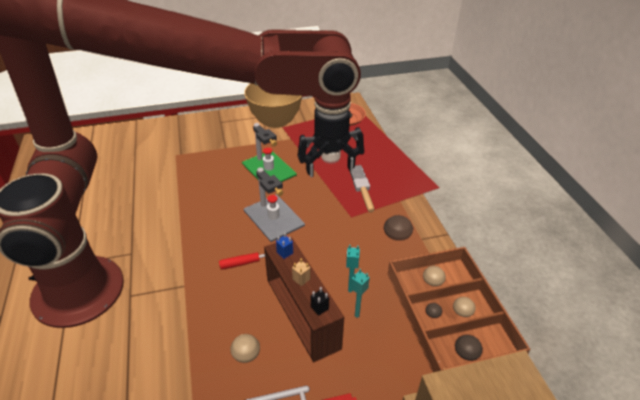

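Scene: the candidates are the heads black (205,188), light wood (237,181) and blue (267,174), plus turquoise at (225,215) and (255,213). I choose the wood head at (237,181), which is at (301,271) in the side view. Of the stands, grey is at (353,208) and green at (428,205). I choose grey, which is at (273,215) in the side view.

Run:
```python
from h import *
for n,pts in(('scene',dict(wood=(237,181),black=(205,188),blue=(267,174),collar=(358,175),pad=(355,191),post=(371,169),tq=(255,213),tq1=(225,215))),('side',dict(wood=(301,271),black=(319,300),blue=(284,245),pad=(272,199),collar=(270,180),rackA=(327,352),tq=(353,256)))):
    z=np.load(n+'.npz');X=z['X']
    for k,(u,v) in pts.items():
        print(n,k,np.round(np.median(X[v-1:v+2,u-1:u+2].reshape(-1,3),0),3))
    if n=='side': a=z['im'][150:380,190:420]; 
    # rack top plane points z~0.122, stand collar top z~.131
    P=X.reshape(-1,3)
    def rect(name,lo,hi,xc,r):
        s=P[(P[:,2]>lo)&(P[:,2]<hi)&(np.hypot(P[:,0]-xc[0],P[:,1]-xc[1])<r)]
        if len(s)>5: print(n,name,len(s),cv2.minAreaRect((s[:,:2]*1000).astype(np.float32)),s.mean(0))
    w=np.median(X[180:182,236:239].reshape(-1,3),0) if n=='scene' else np.median(X[270:273,300:303].reshape(-1,3),0)
    rect('head',.145,.163,w,.035); rect('racktop',.117,.127,w,.14)
s=np.load('scene.npz');e=np.load('side.npz')
A=cv2.resize(s['im'][145:225,180:400],(792,288),interpolation=cv2.INTER_CUBIC)
B=cv2.resize(e['im'][170:250,220:380],(576,288),interpolation=cv2.INTER_CUBIC)
B2=np.zeros((288,792,3),np.uint8);B2[:,:576]=B
cv2.imwrite('pics/crop.png',np.vstack([A,B2]))
```

```text
scene wood [ 0.527 -0.194  0.152]
scene black [ 0.545 -0.277  0.152]
scene blue [ 0.509 -0.113  0.155]
scene collar [0.517 0.137 0.131]
scene pad [0.514 0.133 0.074]
scene post [0.494 0.182 0.131]
scene tq [ 0.651 -0.159  0.133]
scene tq1 [ 0.647 -0.232  0.132]
scene head 104 ((511.0487976074219, -193.41213989257812), (32.606536865234375, 30.421913146972656), 36.06160354614258) [ 0.51745876 -0.19391687  0.15564111]
scene racktop 1264 ((564.293701171875, -181.2381591796875), (186.21807861328125, 251.28543090820312), 12.629032135009766) [ 0.5310013  -0.19797079  0.12233368]
side wood [ 0.507 -0.208  0.166]
side black [ 0.524 -0.289  0.169]
side blue [ 0.489 -0.124  0.164]
side pad [0.503 0.13  0.077]
side collar [0.504 0.144 0.131]
side rackA [ 0.537 -0.314  0.019]
side tq [ 0.632 -0.17   0.14 ]
side head 136 ((509.17974853515625, -195.15939331054688), (29.2169132232666, 29.10294532775879), 32.67088317871094) [ 0.50826359 -0.20067742  0.15635473]
side racktop 2267 ((557.6634521484375, -183.78619384765625), (169.55540466308594, 252.32211303710938), 13.006707191467285) [ 0.51393332 -0.21416065  0.12312772]
```

View pics/crop.png

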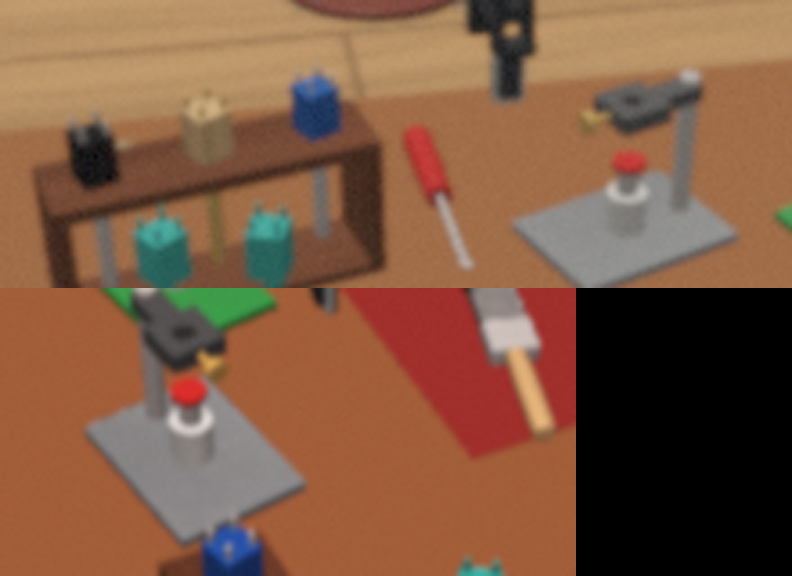

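The crop confirms the wood head with the brass rod in the middle hole at about (0.510,-0.194). Moving above it for a close look.

Emit:
apply_moves(rows=[-0.323,-0.192,-0.077,0,0,0,-0.323,-0.192,-0.077,0,0,0,-0.323,-0.192,-0.077,0,0,0,-0.323,-0.192,-0.077,0,0,0,-0.323,-0.192,-0.077,0,0,0,-0.323,-0.192,-0.077,0,0,0,-0.323,-0.192,-0.077,0,0,0,-0.323,-0.192,-0.077,0,0,0,-0.323,-0.192,-0.077,0,0,0], grip=0.65, grip_force=50)

```text
t: 1.0
tool_pos: [0.5102, -0.1927, 0.3494]
tool_rot: [-2.219, -2.222, 0.0]
contact_force: [-0.0, 1.1, 0.3]
opening: 0.0554
grip_force: 0.0
```

Run:
```python
from h import *
im,d,m,T=cam('wrist'); X=xyz(d,m,T); np.savez('w1',im=im,d=d,X=X); cv2.imwrite('pics/w1.png',im)
print(np.round(m['tool_from_camera'],4), ctrl.tip_extent, ctrl.get_obs()['tool_pos'], ctrl.get_obs()['opening'])
P=X.reshape(-1,3); c=(0.51,-0.195)
s=P[(P[:,2]>.148)&(P[:,2]<.166)&(np.hypot(P[:,0]-c[0],P[:,1]-c[1])<.032)]
print(len(s),cv2.minAreaRect((s[:,:2]*1000).astype(np.float32)),np.median(s,0))
```

```text
[[-6.000e-04 -9.460e-01 -3.241e-01  8.430e-02]
 [ 1.000e+00 -9.000e-04  5.000e-04  7.000e-04]
 [-8.000e-04 -3.241e-01  9.460e-01 -6.990e-02]
 [ 0.000e+00  0.000e+00  0.000e+00  1.000e+00]] 0.0726 [ 0.51016735 -0.19278608  0.34945136] 0.05518126260307982
918 ((511.3690185546875, -192.3709716796875), (27.860183715820312, 28.387462615966797), 31.51757049560547) [ 0.51146649 -0.19001809  0.16159122]
```

View pics/w1.png

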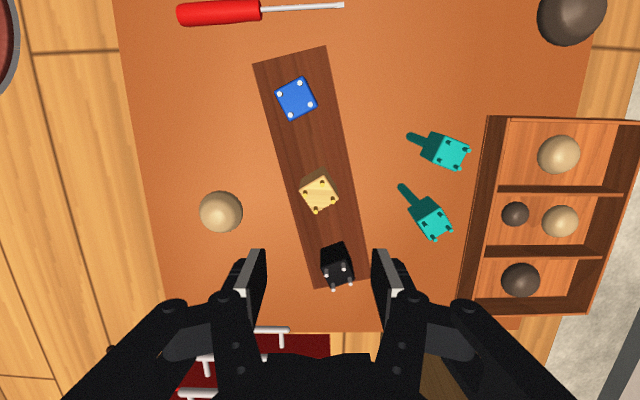

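The wrist view shows the wood head at (319,194), centre (0.511,-0.192) and turned 31.5°. I'll turn, descend and grip.

Emit:
apply_moves(rows=[0,0.0017,0.05,0,0,-0.09,0,0.0017,0.1,0,0,-0.18,0,0.0017,0.13,0,0,-0.27,0,0.0017,0.15,0,0,-0.35,0,0.0017,0.17,0,0,-0.35,0,0.0017,0.2,0,0,-0.35,0,0.0017,0.225,0,0,-0.35,0,0.0017,0.24,0,0,-0.35,0,0.0017,0.247,0,0,-0.35,0,0.0017,0.247,0,0,-0.35])

```text
t: 2.05
tool_pos: [0.5107, -0.1936, 0.2014]
tool_rot: [-1.535, -2.74, -0.0]
contact_force: [-0.1, -0.1, 0.7]
opening: 0.0555
grip_force: 0.0
```

Emit:
apply_moves(rows=[0,0,0,0,0,0,0,0,0,0,0,0,0,0,0,0,0,0,0,0,0,0,0,0,0,0,0,0,0,0,0,0,0,0,0,0,0,0,0,0,0,0,0,0,0,0,0,0], grip=0.1, grip_force=60)

```text
t: 2.85
tool_pos: [0.5113, -0.1941, 0.2031]
tool_rot: [1.534, 2.739, -0.0]
contact_force: [-0.6, -0.4, 5.3]
opening: 0.0273
grip_force: 59.9
```

Emit:
apply_moves(rows=[0,0,-0.02,0,0,0,0,0,-0.05,0,0,0,0,0,-0.08,0,0,0,0,0,-0.11,0,0,0,0,0,-0.14,0,0,0,0,0,-0.17,0,0,0,0,0,-0.2,0,0,0,0,0,-0.23,0,0,0,0,0,-0.26,0,0,0,0,0,-0.29,0,0,0,0,0,-0.31,0,0,0,0,0,-0.31,0,0,0])

```text
t: 4.05
tool_pos: [0.5111, -0.194, 0.39]
tool_rot: [1.534, 2.738, 0.0]
contact_force: [1.0, 0.1, -0.9]
opening: 0.0272
grip_force: 59.2
```

Run:
```python
from h import *
o=ctrl.get_obs();print(o['tool_pos'],o['contact_force'],o['q'])
W=Ro.from_rotvec(o['tool_rot']).as_matrix();print(W)
# stand location from first-look pictures
for n in('scene','side'):
    X=np.load(n+'.npz')['X'];P=X.reshape(-1,3);c=(.51,.14)
    im=np.load(n+'.npz')['im'].reshape(-1,3).astype(int)
    r=np.hypot(P[:,0]-c[0],P[:,1]-c[1])
    s=P[(P[:,2]>.127)&(P[:,2]<.135)&(r<.04)];print(n,'collar',len(s),cv2.minAreaRect((s[:,:2]*1000).astype(np.float32)))
    s=P[(P[:,2]>.07)&(P[:,2]<.08)&(r<.04)&(im[:,2]>im[:,1]*2)];print('pad',len(s),cv2.minEnclosingCircle((s[:,:2]*1000).astype(np.float32)))
    s=P[(P[:,2]>.006)&(P[:,2]<.014)&(r<.12)&(abs(im[:,2]-im[:,1])<25)];print('base',len(s),cv2.minAreaRect((s[:,:2]*1000).astype(np.float32)))
im,d,m,T=cam('side');u,v=0,0;cv2.imwrite('pics/side1.png',im)
```

```text
[ 0.51110568 -0.19395901  0.38995758] [ 0.97988756  0.0634696  -0.90718274] [-4.98842734e-01 -1.72862053e-01  1.68729230e+00 -2.25913869e-05
  1.62410956e+00 -1.04863067e+00]
[[-0.52250183  0.85263398  0.00267002]
 [ 0.85263402  0.52250649 -0.00148032]
 [-0.00265728  0.00150308 -0.99999534]]
scene collar 180 ((503.11541748046875, 138.791748046875), (47.930545806884766, 75.56926727294922), 18.095592498779297)
pad 46 ((504.38922119140625, 134.29486083984375), 15.376561164855957)
base 929 ((505.5813293457031, 134.13916015625), (115.51377868652344, 152.69216918945312), 21.311336517333984)
side collar 246 ((503.3695373535156, 138.25320434570312), (47.77037048339844, 77.25824737548828), 20.669795989990234)
pad 63 ((503.765380859375, 133.0323944091797), 15.085046768188477)
base 1120 ((503.86419677734375, 132.933349609375), (110.52993774414062, 153.0876007080078), 20.758033752441406)
```

View pics/side1.png

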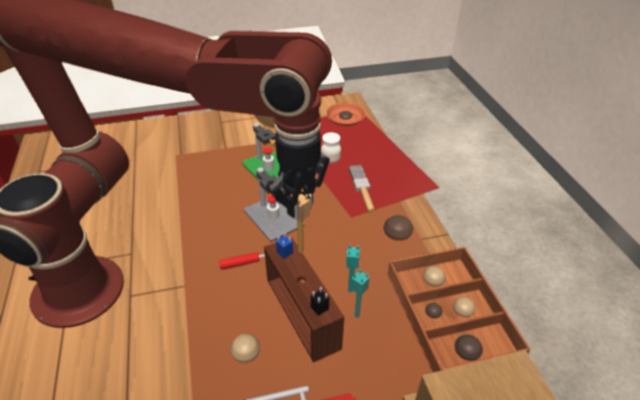

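The side view shows the wood stem lifted clear, with its head at (303,203); blue and black are still in the rack. I'll move near the stand and look from the wrist.

Emit:
apply_moves(rows=[0.02,0.015,0,0,0,0,0.06,0.046,0,0,0,0,0.11,0.085,0,0,0,0,0.16,0.124,0,0,0,0,0.21,0.163,0,0,0,0,0.26,0.201,0,0,0,0,0.31,0.24,0,0,0,0,0.34,0.263,0,0,0,0,0.355,0.275,0,0,0,0,0.355,0.275,0,0,0,0,0.355,0.275,0,0,0,0,0.355,0.275,0,0,0,0])

```text
t: 5.3
tool_pos: [0.5401, 0.0731, 0.3876]
tool_rot: [-1.537, -2.74, 0.001]
contact_force: [-0.6, 0.5, 0.1]
opening: 0.0269
grip_force: 59.2
```

Run:
```python
from h import *
o=ctrl.get_obs();print(o['tool_pos'],o['contact_force'],o['q'])
W=Ro.from_rotvec(o['tool_rot']).as_matrix()
im,d,m,T=cam('wrist');X=xyz(d,m,T);np.savez('w2',im=im,d=d,X=X,W=W,p=o['tool_pos']);cv2.imwrite('pics/w2.png',im)
P=X.reshape(-1,3);I=im.reshape(-1,3).astype(int);r=np.hypot(P[:,0]-.504,P[:,1]-.1335)
s=P[(P[:,2]>.127)&(P[:,2]<.135)&(r<.04)];print('collar',len(s),cv2.minAreaRect((s[:,:2]*1000).astype(np.float32)))
# rod: points within 20mm of TCP axis, tool z between .085 and .19
for n in('wrist','scene','side'):
    i2,d2,m2,T2=cam(n);Q=(xyz(d2,m2,T2).reshape(-1,3)-o['tool_pos'])@W
    for a in np.arange(.09,.18,.015):
        s=Q[(np.hypot(Q[:,0],Q[:,1])<.02)&(Q[:,2]>a)&(Q[:,2]<a+.015)]
        if len(s)>3: print(n,round(a,3),len(s),np.round(np.median(s,0)*1000,1),np.round(np.ptp(s,0)*1000,1))
    c=T2[:3,3]-o['tool_pos'];print('cam dir tool',np.round(W.T@c,2))
```

```text
[0.54010718 0.07307557 0.38761152] [-0.60817128  0.47902826  0.08815053] [-1.94485111e-03 -1.74475595e-01  1.69253042e+00 -3.58830021e-04
  1.62408595e+00 -5.50340881e-01]
collar 2044 ((505.7140808105469, 134.0740966796875), (44.154415130615234, 79.69560241699219), 20.621122360229492)
wrist 0.09 68 [  6.8   0.9 101.9] [ 3.  10.1  7.6]
wrist 0.105 152 [  6.6   0.9 112.6] [ 6.9 11.6 14.9]
wrist 0.12 123 [  6.6   0.9 127.5] [ 6.3 11.7 15. ]
wrist 0.135 105 [  6.7   1.  142.3] [ 5.8 11.5 14.8]
wrist 0.15 83 [  6.6   1.  157.6] [ 5.9 11.6 14.5]
wrist 0.165 59 [  6.7   1.  170.6] [ 6.2 11.9 11.7]
cam dir tool [ 0.08  0.   -0.07]
scene 0.09 28 [-3.   3.4 98.7] [ 8.2 14.3 12.3]
scene 0.105 24 [ -3.1   3.2 112.8] [ 9.5  9.8 12.9]
scene 0.12 23 [ -2.4   3.5 126.6] [13.   9.1 13.8]
scene 0.135 21 [ -2.9   3.5 142.8] [10.7  9.5 14.3]
scene 0.15 20 [ -2.1   3.6 157.6] [ 9.2  8.6 13.8]
scene 0.165 20 [ -2.4   2.1 171.5] [ 6.2 13.6 14.1]
cam dir tool [-0.81  0.79 -0.46]
side 0.09 32 [-2.3 -3.5 97.1] [12.3 12.9 14.1]
side 0.105 26 [ -3.5  -3.2 113. ] [ 9.  10.2 14. ]
side 0.12 27 [ -2.7  -3.7 127.2] [ 8.  10.2 14.7]
side 0.135 23 [ -3.5  -4.2 141.3] [ 9.7  9.1 13.3]
side 0.15 27 [ -2.3  -4.6 157.5] [10.6  7.6 14.4]
side 0.165 15 [ -2.7  -5.1 169.1] [12.   7.4  9.4]
cam dir tool [-0.71 -0.63 -0.56]
```

View pics/w2.png

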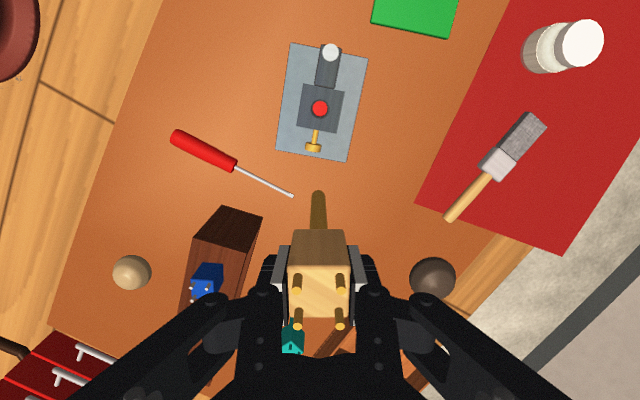

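The wrist view shows the rod straight, parallel to the tool axis. The collar hole is at (320,108) with the red pad visible through it.

Run:
```python
from h import *
z=np.load('w2.npz');X,im,W,p=z['X'],z['im'].astype(int),z['W'],z['p']
w=np.zeros(im.shape[:2],bool);w[40:165,270:370]=1
red=w&(im[...,2]>120)&(im[...,1]<80)&(im[...,0]<80)
red[:,:]&=(np.hypot(np.mgrid[:400,:640][1]-320,np.mgrid[:400,:640][0]-108)<14)
v,u=np.nonzero(red);print('red',len(u),u.mean(),v.mean(),np.ptp(u),np.ptp(v),np.median(X[red],0))
m=ctrl.camera_model('wrist');T=np.array(m['tool_from_camera']);Wt=np.eye(4);Wt[:3,:3]=W;Wt[:3,3]=p;T=Wt@T
q=cv2.undistortPoints(np.array([[[u.mean(),v.mean()]]]),np.array(m['mtx']),np.array([m['k1'],0,0,0.]))[0,0]
r=T[:3,:3]@[*q,1];
for h in(.131,.129,.117):
    g=T[:3,3]+r*(h-T[2,3])/r[2];print(h,g,'tool',W.T@(g-p))
P=X[w];I=im[w]
s=P[(P[:,2]>.007)&(P[:,2]<.013)&(abs(I[:,2]-I[:,1])<25)];R=cv2.minAreaRect((s[:,:2]*1000).astype(np.float32));print('base',len(s),R)
a=np.deg2rad(20.7);e=np.array([[np.cos(a),np.sin(a)],[-np.sin(a),np.cos(a)]])
s=P[(P[:,2]>.127)&(P[:,2]<.134)];L=(s[:,:2]-[.505,.134])@e.T*1000
k=L[:,1]<15;print('collar x',np.percentile(L[k,0],[.5,99.5]),'y min',np.percentile(L[abs(L[:,0])<15,1],.5))
k=L[:,1]<30
for lo in(-10,0,10): print('side extents y',[np.round(np.percentile(L[(L[:,0]>x0)&(L[:,0]<x0+6)&(L[:,1]<35),1],[.5,99.5]),1) for x0 in(-20,14)]);break
```

```text
red 190 319.5157894736842 107.92631578947369 15 14 [0.50546091 0.13459002 0.07513035]
0.131 [0.50440627 0.1360551  0.131     ] tool [0.07236075 0.00253324 0.25660856]
0.129 [0.50445    0.13599931 0.129     ] tool [0.07229039 0.00254278 0.25860855]
0.117 [0.50471236 0.13566457 0.117     ] tool [0.07186818 0.00260002 0.27060853]
base 5313 ((504.7217712402344, 135.44107055664062), (109.0954360961914, 149.3571014404297), 20.619264602661133)
collar x [-21.19576802  22.54434253] y min -43.167094340160716
side extents y [array([-19.8,  23.2]), array([-19.8,  23.1])]
```

Emit:
apply_moves(rows=[0.03,0.001,0,0,0,0,0.06,0.002,0,0,0,0,0.09,0.0027,0,0,0,0,0.118,0.0027,0.02,0,0,0,0.118,0.0027,0.05,0,0,0,0.118,0.0027,0.08,0,0,0,0.118,0.0027,0.095,0,0,0,0.118,0.0027,0.105,0,0,0,0.118,0.0027,0.105,0,0,0,0.118,0.0027,0.105,0,0,0,0.118,0.0027,0.105,0,0,0])

```text
t: 6.6
tool_pos: [0.505, 0.1352, 0.326]
tool_rot: [1.535, 2.74, 0.002]
contact_force: [0.5, 0.0, -1.9]
opening: 0.0269
grip_force: 59.3
```

Run:
```python
from h import *
o=ctrl.get_obs();print(o['tool_pos'],o['contact_force'],o['tool_rot'])
a=[]
for n,c in(('wrist',(320,190)),('scene',(358,165)),('side',(270,170))):
    im,d,m,T=cam(n);np.savez('f_'+n,im=im,X=xyz(d,m,T))
    if n=='wrist': a.append(cv2.resize(im[120:260,250:390],(400,400),interpolation=cv2.INTER_CUBIC))
    else: a.append(cv2.resize(im[c[1]-50:c[1]+50,c[0]-25:c[0]+25],(200,400),interpolation=cv2.INTER_CUBIC))
cv2.imwrite('pics/f.png',np.hstack(a))
```

```text
[0.50500654 0.13523672 0.32601374] [ 0.52742116  0.02600224 -1.90825766] [1.53465062e+00 2.73962129e+00 1.71509457e-03]
```

View pics/f.png

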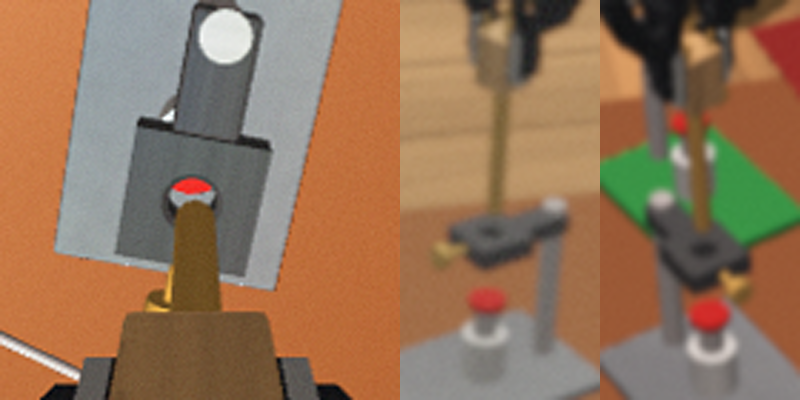

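Run:
```python
from h import *
o=ctrl.get_obs();p=np.array(o['tool_pos']);W=Ro.from_rotvec(o['tool_rot']).as_matrix();print(p)
for n in('wrist','scene','side'):
    z=np.load(f'f_{n}.npz');X=z['X'].reshape(-1,3);Q=(X-p)@W
    s=Q[(np.hypot(Q[:,0],Q[:,1])<.02)&(Q[:,2]>.14)&(Q[:,2]<.178)]
    print(n,'rod',len(s),np.round(np.median(s,0)*1000,1),'y mid',np.round(np.percentile(s[:,1],[1,99])*1000,1),'x',np.round(np.percentile(s[:,0],[1,99])*1000,1),'zmax',Q[(np.hypot(Q[:,0],Q[:,1])<.012)&(Q[:,2]<.19),2].max())
    a=np.deg2rad(20.65);e=np.array([[np.cos(a),np.sin(a)],[-np.sin(a),np.cos(a)]])
    L=(X[:,:2]-p[:2])@e.T*1000;k=(X[:,2]>.128)&(X[:,2]<.134)&(np.abs(L).max(1)<40);L=L[k]
    xs=[np.percentile(L[(L[:,1]>-15+b)&(L[:,1]<-11+b),0],[1,99]).round(1) for b in(0,4,16,20)]
    ys=[np.percentile(L[(L[:,0]>b)&(L[:,0]<b+4)&(L[:,1]<32),1],[1,99]).round(1) for b in(-19,-16,12,15)]
    print('  collar x',xs,'y',ys)
print('R: tool offsets = ', np.round(W[:2,:2].T@e.T,3))
```

```text
[0.504868   0.1352145  0.32567631]
wrist rod 208 [  6.6   1.1 156.9] y mid [-4.7  7. ] x [1.8 7.6] zmax 0.17676455470562352
  collar x [array([-21. ,  21.8]), array([-21.4,  21.8]), array([-21.4,  21.9]), array([-21.5,  21.7])] y [array([-20.9,  22.4]), array([-20.8,  22.2]), array([-20.5,  22.3]), array([-20.8,  22.5])]
scene rod 48 [ -2.3   2.9 155.5] y mid [-5.6  7.4] x [-7.5  4.7] zmax 0.17869416441765387
  collar x [array([-23.4,  22.3]), array([-20.9,  11.8]), array([-20.4,  23.5]), array([-22. ,  23.2])] y [array([-23.7,  20.5]), array([-21. ,  30.3]), array([-23.7,  19.1]), array([-23.6,  21.9])]
side rod 53 [ -2.3  -3.9 159.4] y mid [-8.4  5.5] x [-7.7  3.1] zmax 0.17752061354049778
  collar x [array([-23.3,  10.8]), array([-23.6,  18.9]), array([-22.7,  17.3]), array([-22.7,  20.6])] y [array([-22. ,  22.7]), array([-16.7,  29.6]), array([-19.1,  15. ]), array([-25.7,  21. ])]
R: tool offsets =  [[-0.188  0.982]
 [ 0.982  0.188]]
```

Emit:
apply_moves(rows=[-0.0007,-0.0017,0,0,0,0,-0.0007,-0.0017,0.005,0,0,0,-0.0007,-0.0017,0.012,0,0,0,-0.0007,-0.0017,0.019,0,0,0,-0.0007,-0.0017,0.026,0,0,0,-0.0007,-0.0017,0.033,0,0,0,-0.0007,-0.0017,0.037,0,0,0,-0.0007,-0.0017,0.04,0,0,0,-0.0007,-0.0017,0.04,0,0,0])

```text
t: 7.65
tool_pos: [0.5039, 0.1343, 0.3006]
tool_rot: [-1.535, -2.741, 0.0]
contact_force: [-0.6, -0.4, -1.3]
opening: 0.0275
grip_force: 59.3
```

Emit:
apply_moves(rows=[0,0,0.01,0,0,0,0,0,0.02,0,0,0,0,0,0.03,0,0,0,0,0,0.04,0,0,0,0,0,0.05,0,0,0,0,0,0.057,0,0,0,0,0,0.057,0,0,0,0,0,0.057,0,0,0])

```text
t: 8.45
tool_pos: [0.504, 0.1344, 0.2667]
tool_rot: [1.535, 2.741, 0.0]
contact_force: [-0.5, 0.2, -1.3]
opening: 0.0273
grip_force: 59.3
```

Run:
```python
from h import *
o=ctrl.get_obs();print(o['tool_pos'],o['contact_force'],o['wrist_torque'])
a=[]
for n,c in(('wrist',0),('scene',(358,185)),('side',(270,195))):
    im,d,m,T=cam(n)
    if n=='wrist': a.append(cv2.resize(im[120:260,250:390],(400,400),interpolation=cv2.INTER_CUBIC))
    else: a.append(cv2.resize(im[c[1]-50:c[1]+50,c[0]-25:c[0]+25],(200,400),interpolation=cv2.INTER_CUBIC))
cv2.imwrite('pics/g.png',np.hstack(a))
```

```text
[0.503969   0.13436907 0.26670407] [-0.49291583  0.16897564 -1.32459614] [-0.0315598   0.00610276 -0.00555938]
```

View pics/g.png

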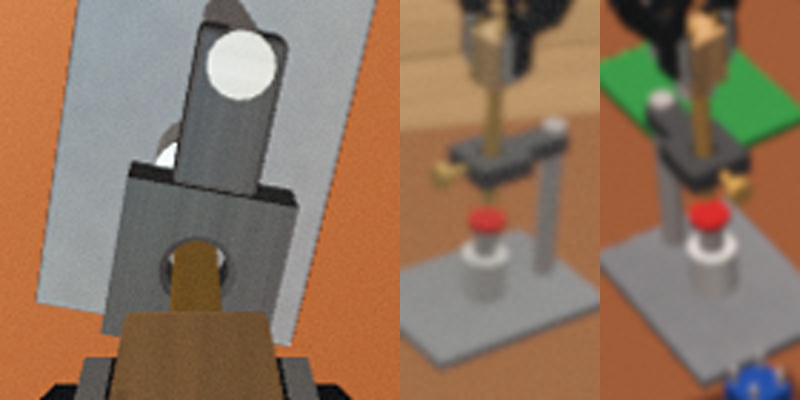

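The rod is through the hole and centred, and the force is only the stem's weight. I'll approach the pad in steps.

Emit:
apply_moves(rows=[0,0,0.005,0,0,0,0,0,0.01,0,0,0,0,0,0.015,0,0,0,0,0,0.02,0,0,0,0,0,0.022,0,0,0,0,0,0.022,0,0,0,0,0,0.022,0,0,0])

```text
t: 9.3
tool_pos: [0.504, 0.1344, 0.2539]
tool_rot: [1.535, 2.741, -0.0]
contact_force: [-1.6, -0.5, 2.9]
opening: 0.0271
grip_force: 59.6
```

Emit:
apply_moves(rows=[0,0,0.003,0,0,0,0,0,0.006,0,0,0,0,0,0.008,0,0,0,0,0,0.008,0,0,0,0,0,0.008,0,0,0,0,0,0.008,0,0,0])

```text
t: 9.9
tool_pos: [0.5041, 0.1343, 0.2494]
tool_rot: [1.535, 2.741, 0.0]
contact_force: [-2.8, -0.6, 7.1]
opening: 0.0269
grip_force: 60.1
```

Run:
```python
from h import *
F=[];Z=[]
for i in range(8):
    ctrl.get_image('side');o=ctrl.get_obs();F.append(np.r_[o['contact_force'],o['wrist_torque']]);Z.append(o['tool_pos'])
print(np.mean(F,0).round(2),np.std(F,0).round(2),np.mean(Z,0).round(5),o['tool_rot'],o['t'])
```

```text
[-2.35 -0.42  5.75 -0.17  0.68 -0.01] [0.29 0.4  0.4  0.02 0.03 0.03] [0.50408 0.13433 0.2494 ] [1.53483534e+00 2.74069249e+00 1.93880858e-04] 10.3
```

Emit:
apply_moves(rows=[0.0004,-0.0007,0.002,0,0,0,0.0004,-0.0007,0.004,0,0,0,0.0004,-0.0007,0.006,0,0,0,0.0004,-0.0007,0.006,0,0,0,0.0004,-0.0007,0.006,0,0,0,0.0004,-0.0007,0.006,0,0,0])

```text
t: 10.9
tool_pos: [0.5039, 0.1343, 0.2465]
tool_rot: [1.534, 2.74, 0.001]
contact_force: [-2.1, -0.7, 7.6]
opening: 0.0273
grip_force: 60.4
```

```bash
cat > avg.py <<'E'
from h import *
F=[];Z=[]
for i in range(10):
    im,d,m,T=cam('scene');o=ctrl.get_obs();F.append(np.r_[o['contact_force'],o['wrist_torque']]);Z.append(o['tool_pos'])
print(np.mean(F,0).round(2),np.std(F,0).round(2),np.mean(Z,0).round(5),o['tool_rot'],o['t'],o['opening'],o['grip_force'])
P=xyz(d,m,T).reshape(-1,3);I=im.reshape(-1,3).astype(int);r=np.hypot(P[:,0]-.505,P[:,1]-.135)
s=P[(P[:,2]>.045)&(P[:,2]<.085)&(r<.03)&(I[:,2]>I[:,1]*2)&(I[:,2]>100)];print('pad z',len(s),np.percentile(s[:,2],[10,50,90]))
E
python3 avg.py
```

```text
[-2.75 -0.67  8.1  -0.21  0.75  0.  ] [0.48 0.45 0.32 0.03 0.04 0.03] [0.50391 0.13434 0.24656] [1.53440493e+00 2.73984438e+00 1.15348845e-03] 11.4 0.027268695361119925 60.38585364818573
pad z 37 [0.06435385 0.06648542 0.06885716]
```

Run:
```python
from h import *
o=ctrl.get_obs();p=np.array(o['tool_pos']);W=Ro.from_rotvec(o['tool_rot']).as_matrix();print(W.round(4))
im,d,m,T=cam('wrist');X=xyz(d,m,T).reshape(-1,3);Q=(X-p)@W
for a in np.arange(.08,.118,.006):
    s=Q[(np.hypot(Q[:,0],Q[:,1])<.012)&(Q[:,2]>a)&(Q[:,2]<a+.006)&(Q[:,0]>0)]
    if len(s)>3: print(round(a,3),len(s),np.median(s,0)*1000,np.percentile(s[:,1],[2,98])*1000, np.percentile(s[:,0],97)*1000)
cv2.imwrite('pics/k.png',cv2.resize(im[130:270,250:390],(560,560),interpolation=cv2.INTER_CUBIC))
```

```text
[[-5.225e-01  8.526e-01  1.500e-03]
 [ 8.526e-01  5.225e-01 -0.000e+00]
 [-8.000e-04  1.300e-03 -1.000e+00]]
0.098 54 [  6.9462406    0.89587392 101.39008211] [-3.53251021  5.31532455] 7.670601077645639
0.104 61 [  6.78842718   0.25602143 107.01240282] [-4.29693157  6.10768348] 7.651744597716345
0.11 163 [  6.63368988  -2.41662927 115.14994568] [-11.1897412   11.02334815] 11.033319323708815
0.116 160 [  6.52543427   0.23241422 116.8858775 ] [-9.85595877 10.91674977] 10.717522363781722
```

View pics/k.png

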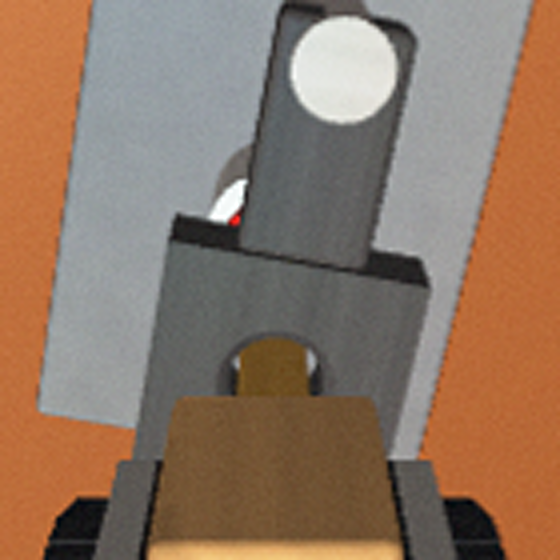

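The rod stands upright and free in the hole, the pad is at about 9.2 mm, and the push is about 9.4 N. A last small step will bring it to 10 N.

Emit:
apply_moves(rows=[0,-0.0008,0.0016,0,0,0,0,-0.0008,0.0016,0,0,0,0,-0.0008,0.0016,0,0,0,0,-0.0008,0.0016,0,0,0,0,-0.0008,0.0016,0,0,0,0,-0.0008,0.0016,0,0,0])

```text
t: 12.05
tool_pos: [0.5037, 0.1342, 0.2459]
tool_rot: [1.534, 2.739, 0.002]
contact_force: [-1.7, -0.3, 7.7]
opening: 0.0272
grip_force: 60.6
```

```bash
python3 avg.py
```

```text
[-2.26 -0.28  8.73 -0.11  0.67  0.  ] [0.47 0.62 0.47 0.03 0.03 0.03] [0.50373 0.13421 0.2459 ] [1.53406264e+00 2.73945450e+00 2.24466961e-03] 12.55 0.027196677764536197 60.60603082180023
pad z 34 [0.06360294 0.06535238 0.06848257]
```

```bash
python3 -c "
from station import ctrl
print(ctrl.finish_job())"
```

```text
the job is handed in; nothing more can be done
None
```

I handed the job in with the light wooden stem still gripped upright through the grey stand's collar, pressing the red pad with about 10 N (about 10 mm down, not bottomed); a sideways force of about 2.3 N remains on the tool, and I did not look again at the other stems and bench items after the lift.

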